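Flick the stamp wheel and stop it at the index plate

ROBOT

A 6-joint arm with a two-finger parallel gripper is mounted at the origin on the work surface. World frame = base frame: x ahead of the robot, y to its left, z up, the work surface at z = 0. Lengths are in m, angles in degrees, forces in N, time in s.
With the tool pointing down it reaches from about 0.4 to 0.825 m from the base axis. Payload 7 kg.
Tool frame: the origin (TCP) lies between the finger pads; the fingertips stand 19 mm ahead of it and the grasp point (between the pads) is the TCP; x points along the fingers, y is the direction in which the jaws open and shut, and the axes are right-handed (so a half turn about x gives the same grasp; the last joint's range is limited). The gripper opens to 88 mm and grips with 3 to 60 N. Pads are 19 mm wide; open, the fingers measure 130 mm over their backs; the gripper's body (78 mm by 193 mm) begins 47 mm behind the grasp point.
Start: joints at [-58.264, 20.546, 0.682, 0, -70.136, -16.507], TCP at [0.177, -0.651, 0.246] pointing down, gripper open.
Joint ranges: [-176.03, 176.03], [-82.01, 121.73], [-58.28, 71.71], [-173.87, 95.51], [-174.79, -0.11], [-173.66, 173.66]. Speed limits (degrees/s): [136.94, 136.94, 172.46, 180, 180, 180].

INTERFACE

Orientations are given as [roll, pitch, yaw] about the fixed x, y, z axes, in that order (R = Rz(yaw) Ry(pitch) Rx(roll)).
In Python, from plant import r gives the robot as it stands.
- The arm moves only by the tool send_rows, never from a script. Its argument "plan" is a list of rows, each a list of 2 entries, a list of its own where there are three numbers: the shift along the tool's x, y, z scaled (see below), then the turn, a rotation vector about the tool's x, y, z scaled (see below). A call has exactly 5 rows; each row is the pose to reach, as a shift and turn from the pose measured when the call began, along the tool's axes at that moment; what a row does not reach only later rows make up. The controller multiplies each number of a shift by 0.15 m and each number of a turn by pi/4 rad. A row lasts 1/10 s, in which the tool goes at most 50 mm and 8.59 degrees, less where a joint would pass 70% of its speed; a pose out of reach is approached as far as the arm can. A call with a number of a shift or a turn outside -1 to 1 is refused whole. A call with a gripper value outside its range is refused whole. "jaw" is the opening, from -1 (shut) to 1 (fully open), so that 0 is half open, set as the call begins (left out, the last holds). The fingers move at their own pace and stop on an object; "force" is the grip in N (left out, the last holds). Time passes only in rows, so rows that repeat a pose let the fingers close, or fill a call up. It gives the time, the measured TCP pose, the force and the opening at its end, in the units of the state.
- r.get_state(): the state, without advancing time (a new reading comes with each control period).
- r.capture(name): name is "scene" or "top" or "wrist"; returns a dict with "color" (420x560x3 uint8, red, green, blue), "range_z" (420x560 float32, m along the optical axis (not along the pixel's ray), 0 where there is no reading), "mtx" (3x3 intrinsics, pixels), "pose" (4x4, takes a point from camera to world coordinates). Camera axes: x right, y down, z forward; pixel columns grow to the right and rows downward; lengths in m; the calibration is good to about 2 mm. A picture is of the moment at which its call begins.
- r.close_job(): hands the job in, once; it reports no verdict.
Trained networks look in a picture, given as the dict that the camera call returned (one of the last four; its "shot" number tells which), for a name from the list of things; names that differ only in an ending like _2 or _b are one class to them, and where a whole thing is asked for, a point or a joint stands for the part that bears it (a point fixed in the world has none). Each returns a list of dicts, best first, with "score" (0 to 1); they miss things now and then, are a little off and sometimes report something else, mostly with a low value. They report only what shows in the picture. A call takes as long as a camera call.
- r.find_in(picture, target): "uv" ([column, row] in pixels, amid what is visible of it).
- r.trace(picture, target): "mask" (420x560 bool, what is visible of it) and "uv" ([column, row] in pixels, amid what is visible of it).
The state is a dict: "time_s": time; "joints": joint angles; "qd": joint speeds; "joint_torque": joint torques, N m; "tcp_pos": TCP position; "eef_rot": TCP orientation; "contact_force": force on the tool from outside, world axes, zero at the start; "moment": the same for the moment, N m; "gripper_width": finger opening in m.
Only numpy, scipy, OpenCV 4.12 (cv2) and the standard library are available. Lean on these libraries where they do the work, as an engineer would, in place of code of your own. Each camera call takes 0.05 s, during which the arm holds its last target. There are 200 camera calls.

TASK

Flick the free-running stamp wheel lightly by its red pin with a fingertip, so that it spins at a good pace (better than a turn in ten seconds), and leave it to run untouched for two seconds. Then brake the spinning wheel with a fingertip so that the red pin comes to rest at the yellow index plate (easing it the last bit under the finger is fine), and finish with the fingertip still pressing lightly on the wheel to hold it there. Do not pinch the pin, strike or press hard, and leave everything else on the counter where it is.

Things in the scene. Friction and masses are not known exactly. Their poses are not given: they have to be found in the camera images.
- hub (a point): Centre of the stamp wheel on its vertical axis, at the height of the disc's top face, 70 mm above the counter. The wheel is a level white plastic disc 240 mm across, 10 mm thick. Four small stamps fixed to it (52 mm tall) and a 45 mm hub post stand within 62 mm of the axis; outside that the face is bare but for the red pin, and a fingertip can be laid on it there. x points from index plate to axis
- wheel (a joint): Turn of the wheel (about 0.5 kg) in rad, counter-clockwise from above positive; 0 or any whole number of turns has the red pin at the index plate; counts on past full turns. Turns freely either way without end, with slight drag: its speed falls to a third in some 8 to 14 s and it never quite stops by itself. A press of a few N on the disc stops it at once; a pressing fingertip moved sideways drags it along
- stand: Grey round stand, 170 mm across, that carries the wheel, fixed to the counter. Its spindle is sprung: the disc stays up until pressed with about 3 to 5 N, then sinks 1 mm for each further 1.5 N, to 8 mm at most, and comes back up. Origin at its underside below the wheel's axis, z up; its x axis points from the yellow index plate to the wheel's axis
- pin (a point): The only pin on the wheel: red, upright, 16 mm thick and 36 mm tall, fixed to the disc 95 mm from the axis, on a red stripe that runs out to the rim. This point is the centre of its foot on the disc's top face. It goes round with the wheel and is what one flicks (pushed sideways from behind, along the tangent)
- stop_mark (a point): Fixed point where the red pin's foot is to stand at the end: 95 mm from the axis, in line with the yellow index plate, at the height of the disc's top face. The plate is a flat yellow tab 34 mm long and 36 mm wide on the stand just outside the rim (127 to 161 mm from the axis), its top 64 mm above the counter; the pin is right when in front of the plate, within its width
- loose_stamp: Loose bystander: a hand stamp, black base 50 x 28 mm, wooden handle, 62 mm tall, standing about 180 mm from the wheel's axis; origin at its underside
- ink_pad: Loose bystander: flat ink pad 85 x 58 x 15 mm, about 175 mm from the wheel's axis; origin at its underside
- textbook: Loose bystander: orange textbook 240 x 180 x 14 mm lying to the left; origin at its underside
- mug: Loose bystander: blue mug, 76 mm across, 90 mm tall; origin at its underside
- tape_roll: Loose bystander: amber tape roll lying flat, 90 mm across, 45 mm tall; origin at its underside
- paperweight: Loose bystander: brass paperweight, 60 mm across, 48 mm tall; origin at its underside
- stapler: Loose bystander: red and black stapler 130 x 34 x 44 mm; origin at its underside

How it is judged:
By the outcome, as a careful person would: the job done as asked, in the order asked, and still so for the second after the job is handed in, while the arm keeps its last pose, push and grip.
It also fails if it takes over 51 s, if anything falls off the work surface, if the arm or the gripper's body presses on something with over 40 N, if the wrist force passes 120 N, or if a joint passes its speed limit or range.

## Working session

There is one attempt and no reset: what is moved stays moved. The work goes in short steps, Python scripts to look and compute and a tool call to move; the robot and the scene stay as the last step left them, time stands still between calls to the robot, and variables do not carry over. Pictures are saved under pics/ and viewed, about 8 in all and at most 12, crops included, and the job is handed in when it is done.

Besides the shell and the picture viewer there is one more tool, called after "Call:" by a JSON object that holds its "method" and its "body", one argument or row to a line. send_rows: Moves the arm, as the interface text tells. Its arguments: {"type":"object","properties":{"plan":{"type":"array"},"jaw":{"type":"number"},"force":{"type":"number"}},"required":["plan"]}

```bash
mkdir -p pics; ls; cat > h.py <<'E'
import numpy as np, cv2
from plant import r
def world(p,uv,z=None):
    """pixel -> world, by depth or by intersecting plane height z"""
    u,v=uv; K=p["mtx"]; T=p["pose"]
    d=np.array([(u-K[0,2])/K[0,0],(v-K[1,2])/K[1,1],1.])
    if z is None: s=p["range_z"][int(round(v)),int(round(u))]
    else: s=(z-T[2,3])/(T[:3,:3]@d)[2]
    return T[:3,:3]@(d*s)+T[:3,3]
def save(p,n): cv2.imwrite("pics/"+n,cv2.cvtColor(p["color"],cv2.COLOR_RGB2BGR))
E
python3 - <<'E'
from h import *
s=r.get_state(); print(s)
for c in ["top","scene"]:
    p=r.capture(c); save(p,c+"1.png")
    for t in ["hub","wheel","pin","stop_mark","stand","loose_stamp","ink_pad","textbook","mug","tape_roll","paperweight","stapler"]:
        for d in r.find_in(p,t)[:2]: print(c,t,round(d["score"],2),np.round(d["uv"]),np.round(world(p,d["uv"]),3))
E
```

```text
pics
{'time_s': 0.0, 'joints': array([-5.82640092e+01,  2.05913502e+01,  6.31900675e-01, -1.94389422e-02,
       -7.01364366e+01, -1.65056660e+01]), 'qd': array([-0.03959563, -0.05013376,  0.02755227, -0.07062455, -0.02733104,
       -0.00345542]), 'joint_torque': array([ 2.75812827e-04, -5.82719886e+01,  2.93051594e+01,  6.99706793e+00,
        7.03178113e-03, -9.70552696e-05]), 'tcp_pos': array([ 0.17715037, -0.6508451 ,  0.24461154]), 'eef_rot': array([ 95.71726448,  89.90238755, 110.94096896]), 'contact_force': array([-0.94417641, -0.5733149 , -0.42647318]), 'moment': array([ 0.01046859,  0.02563821, -0.0071195 ]), 'gripper_width': 0.08783394081965465}
top hub 0.56 [298. 244.] [0.524 0.001 0.114]
top wheel 0.58 [298. 247.] [ 0.516 -0.     0.111]
top wheel 0.25 [459. 226.] [ 0.583 -0.431  0.038]
top pin 0.6 [298. 242.] [ 0.529 -0.     0.114]
top stop_mark 0.73 [446. 282.] [ 0.433 -0.393  0.035]
top stop_mark 0.71 [296. 244.] [0.524 0.005 0.117]
top stand 0.56 [298. 244.] [0.523 0.001 0.114]
top loose_stamp 0.75 [315. 181.] [ 0.695 -0.045  0.063]
top loose_stamp 0.36 [298. 246.] [ 
[... 399 characters left out ...]
 [163. 292.] [0.404 0.347 0.043]
scene hub 0.57 [296. 209.] [0.536 0.024 0.072]
scene wheel 0.61 [293. 205.] [0.557 0.045 0.11 ]
scene wheel 0.45 [295. 208.] [0.536 0.023 0.073]
scene pin 0.66 [293. 204.] [0.558 0.045 0.115]
scene stop_mark 0.9 [293. 206.] [0.553 0.039 0.101]
scene stand 0.57 [296. 208.] [0.531 0.02  0.069]
scene loose_stamp 0.56 [228. 228.] [ 0.708 -0.036  0.034]
scene ink_pad 0.58 [311. 264.] [0.577 0.169 0.014]
scene textbook 0.9 [358. 354.] [0.63  0.434 0.011]
scene mug 0.73 [177. 152.] [ 0.71  -0.379  0.072]
scene tape_roll 0.97 [219. 147.] [ 0.574 -0.378  0.044]
scene paperweight 0.82 [255. 136.] [ 0.439 -0.389  0.033]
scene stapler 0.93 [415. 284.] [0.418 0.367 0.046]
```

```bash
python3 - <<'E'
from h import *
a=cv2.imread("pics/top1.png");b=cv2.imread("pics/scene1.png")
c=cv2.resize(a[140:320,200:420],(800,655))[:600]; cv2.imwrite("pics/v1.png",c)
p=r.capture("top")
hsv=cv2.cvtColor(p["color"],cv2.COLOR_RGB2HSV)
H,S,V=[hsv[...,i].astype(int) for i in range(3)]
roi=np.zeros(H.shape,bool); roi[170:320,230:370]=1
for n,m in [("yellow",(H>20)&(H<35)&(S>120)),("red",((H<8)|(H>172))&(S>120))]:
    k,l,st,ce=cv2.connectedComponentsWithStats((m&roi).astype(np.uint8))
    for i in range(1,k):
        if st[i,4]>5: print(n,st[i],ce[i],world(p,ce[i],.064),world(p,ce[i],.106))
# disc by depth 
ys,xs=np.nonzero(roi)
P=np.array([world(p,(x,y)) for x,y in zip(xs,ys)])
m=abs(P[:,2]-.07)<.005
q=np.c_[xs,ys][m].astype(np.float32)
h=cv2.convexHull(q); print(cv2.fitEllipse(h), m.sum()); e=cv2.fitEllipse(h); print(world(p,e[0],.07))
hh=np.array([world(p,x[0],.07)[:2] for x in h]); 
from scipy.optimize import least_squares
f=least_squares(lambda t:np.hypot(*(hh-t[:2]).T)-t[2],[.52,0,.12],loss="soft_l1",f_scale=.002);print(f.x)
print(p["pose"])
E
```

```text
yellow [276 290  17  16 192] [283.69791667 297.8125    ] [0.38980116 0.03471004 0.064     ] [0.38998402 0.03483367 0.106     ]
red [291 199   6  15  58] [293.5862069  205.74137931] [0.62860268 0.01066247 0.064     ] [0.62129661 0.01154024 0.106     ]
((299.17938232421875, 241.38095092773438), (88.36675262451172, 130.06118774414062), 18.01636505126953) 5779
[ 0.53436665 -0.00413133  0.07      ]
[ 0.52786544 -0.0017518   0.11959601]
[[ 0.00624037 -0.99103608  0.13344868  0.39563192]
 [-0.99989031 -0.00797658 -0.01247967  0.03865219]
 [ 0.01343226 -0.13335616 -0.99097715  1.40326455]
 [ 0.          0.          0.          1.        ]]
```

View pics/v1.png

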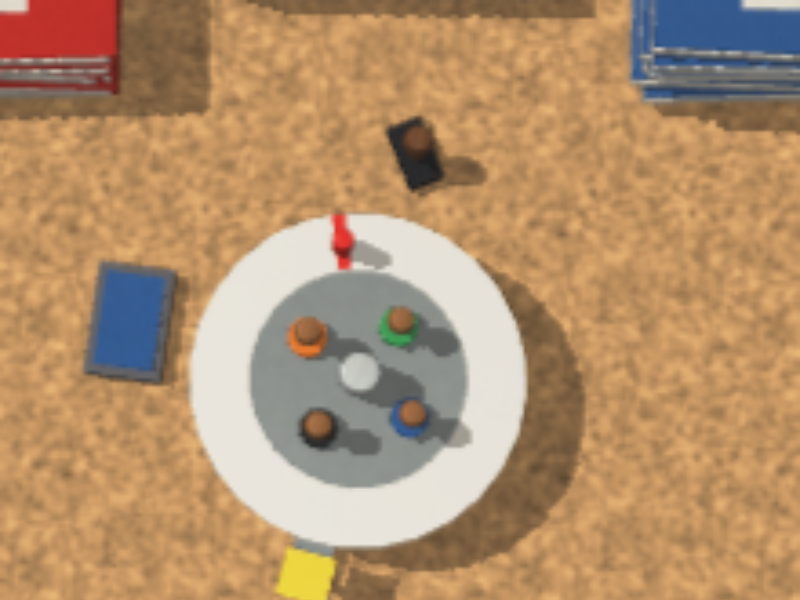

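View pics/scene1.png

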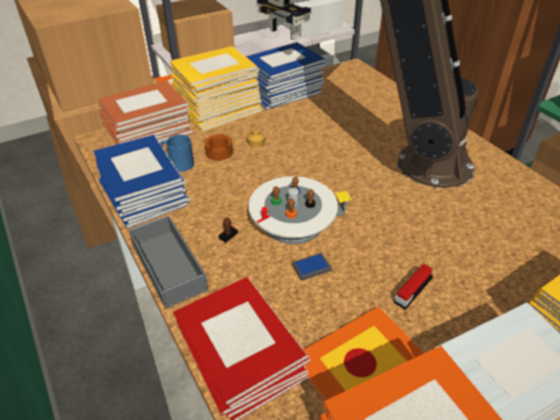

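The top view shows the hub near (299,243), the red pin near (294,206) and the yellow plate at (284,298). The depth circle fit puts the hub at about (0.528, -0.002). Next I'll check the tool axes and the clearance along the path.

```bash
cat >> h.py <<'E'
from scipy.spatial.transform import Rotation as Ro
def RT(s): return Ro.from_euler("xyz",s["eef_rot"],degrees=True).as_matrix()
def row(s,p,yaw=None):
    """scaled shift (and turn about tool x) to reach world p"""
    R=RT(s); sh=R.T@(np.array(p)-s["tcp_pos"])/.15
    return np.round(sh,3)
E
python3 - <<'E'
from h import *
s=r.get_state(); print(s["time_s"],RT(s).round(3))
Q=[]
for c in ["top","scene"]:
    p=r.capture(c); d=p["range_z"]; v,u=np.nonzero(d>0); K=p["mtx"]; z=d[v,u]
    X=np.c_[(u-K[0,2])/K[0,0]*z,(v-K[1,2])/K[1,1]*z,z]@p["pose"][:3,:3].T+p["pose"][:3,3]; Q.append(X)
    print(c,p["pose"][:3,3])
Q=np.vstack(Q); Q=Q[(Q[:,2]<.5)]
for x in np.arange(.05,1.0,.05):
    print(f"{x:.2f}",[int(1000*np.percentile(q,95)) if len(q:=Q[(abs(Q[:,0]-x)<.025)&(abs(Q[:,1]-y)<.025),2])>3 else -1 for y in np.arange(-.9,.35,.05)])
E
```

```text
1.35 [[-0.    -0.263  0.965]
 [ 0.     0.965  0.263]
 [-1.     0.    -0.   ]]
top [0.39563192 0.03865219 1.40326455]
scene [1.06783357 0.87237145 0.96126545]
0.05 [-1, -1, -1, 141, 142, 144, 142, 137, 4, 3, 4, 5, 4, 4, 4, 3, 16, 52, 54, 65, 237, 4, 3, 3, 3]
0.10 [-1, -1, -1, 144, 145, 143, 304, 132, 3, 4, 3, 4, 3, 4, 4, 3, 14, 47, 46, 469, 392, 246, 3, 3, 4]
0.15 [-1, -1, -1, 144, 144, 345, 335, 321, 4, 4, 4, 4, 3, 4, 3, 4, 4, 4, 4, 486, 386, 251, 3, 3, 4]
0.20 [-1, -1, -1, 315, 334, 350, 330, 307, 4, 3, 4, 4, 4, 4, 4, 3, 3, 381, 489, 481, 3, 3, 3, 3, 3]
0.25 [-1, -1, -1, 325, 334, 143, 143, 140, 4, 4, 4, 4, 4, 3, 3, 3, 4, 493, 476, 3, 3, 3, 3, 3, 3]
0.30 [-1, -1, -1, 143, 142, 140, 141, 138, 4, 3, 4, 4, 3, 4, 4, 4, 3, 4, 3, 4, 3, 3, 3, 3, 3]
0.35 [-1, -1, -1, 184, 185, 186, 184, 178, 3, 3, 4, 4, 4, 3, 4, 3, 3, 4, 4, 4, 4, 3, 3, 3, 5]
0.40 [-1, -1, -1, 184, 185, 185, 184, 179, 4, 4, 33, 4, 3, 3, 3, 4, 4, 70, 71, 68, 4, 3, 3, 3, 3]
0.45 [-1, -1, -1, 185, 185, 185, 185, 177, 3, 6, 47, 17, 3, 3, 4, 4, 71, 73, 73, 73, 71, 3, 3, 3, 3]
0.50 [-1, -1, -1, 186, 185, 185, 185, 177, 4, 3, 42, 4
[... 307 characters left out ...]
, 89, 4, 3, 3, 4, 3, 3, 71, 90, 71, 3, 3, 3, 3, 3]
0.70 [-1, -1, -1, 115, 115, 116, 115, 105, 3, 89, 88, 82, 3, 4, 4, 3, 4, 59, 4, 3, 3, 3, 3, 3, 3]
0.75 [-1, -1, -1, 114, 115, 115, 115, 109, 4, 113, 114, 113, 113, 113, 109, 3, 3, 10, 3, 3, 3, 5, 85, 85, 86]
0.80 [-1, -1, -1, 114, 114, 115, 115, 110, 4, 115, 115, 115, 115, 115, 112, 3, 3, 3, 3, 3, 3, 6, 86, 86, 87]
0.85 [-1, -1, -1, 113, 112, 113, 114, 97, 4, 114, 115, 115, 115, 115, 112, 58, 58, 58, 58, 59, 59, 4, 86, 86, 87]
0.90 [-741, -742, -738, 3, 3, 2, 4, 3, 4, 114, 114, 114, 115, 114, 111, 58, 7, 7, 8, 8, 58, 35, 86, 86, 86]
0.95 [-739, -740, -741, 2, 2, 2, 3, 3, 3, 112, 113, 113, 113, 113, 110, 57, 58, 59, 59, 60, 59, 3, 85, 85, 85]
```

Call:
{"method": "send_rows", "body": {
  "plan": [
    [[0,0.16,0.2],[0,0,0]],
    [[0,0.32,0.4],[0,0,0]],
    [[0,0.48,0.6],[0,0,0]],
    [[0,0.64,0.8],[0,0,0]],
    [[0,0.8,1.0],[0,0,0]]
  ],
  "jaw": -1,
  "force": 20
}}

```text
time_s: 1.95
tcp_pos: [0.2912, -0.4949, 0.2457]
eef_rot: [-60.5, 90.0, -45.3]
contact_force: [0.7, -0.1, -0.6]
gripper_width: 0.0531
```

Call:
{"method": "send_rows", "body": {
  "plan": [
    [[0,0.16,0.2],[0,0,0]],
    [[0,0.32,0.4],[0,0,0]],
    [[0,0.48,0.6],[0,0,0]],
    [[0,0.64,0.8],[0,0,0]],
    [[0,0.8,1.0],[0,0,0]]
  ]
}}

```text
time_s: 2.45
tcp_pos: [0.4051, -0.3383, 0.246]
eef_rot: [-48.0, 89.9, -32.8]
contact_force: [1.8, 0.1, 0.5]
gripper_width: 0.013
```

Call:
{"method": "send_rows", "body": {
  "plan": [
    [[0,0.16,0.2],[0,0,0]],
    [[0,0.32,0.4],[0,0,0]],
    [[0,0.48,0.6],[0,0,0]],
    [[0,0.64,0.8],[0,0,0]],
    [[0,0.8,1.0],[0,0,0]]
  ]
}}

```text
time_s: 2.95
tcp_pos: [0.5192, -0.1817, 0.2464]
eef_rot: [-36.7, 89.9, -21.5]
contact_force: [1.5, -0.1, 0.4]
gripper_width: 0.0003
```

```bash
cat >> h.py <<'E'
HUB=np.array([.528,-.002]); PL=165.2
EZ=np.array([.965,.263]); EY=np.array([-.263,.965])
def ab(s):
    d=s["tcp_pos"][:2]-HUB; return np.round([d@EZ,d@EY,s["tcp_pos"][2]],4)
def pin(c):
    """angle of the pin from the plate (deg, ccw +, 0=at plate), radius, number of pixels"""
    p=r.capture(c); hsv=cv2.cvtColor(p["color"],cv2.COLOR_RGB2HSV).astype(int)
    H,S=hsv[...,0],hsv[...,1]; m=((H<8)|(H>172))&(S>120)&(hsv[...,2]>60)
    d=p["range_z"]; v,u=np.nonzero(m&(d>0)); K=p["mtx"]; z=d[v,u]
    X=np.c_[(u-K[0,2])/K[0,0]*z,(v-K[1,2])/K[1,1]*z,z]@p["pose"][:3,:3].T+p["pose"][:3,3]
    rr=np.hypot(*(X[:,:2]-HUB).T); X=X[(rr<.13)&(rr>.06)&(X[:,2]>.06)&(X[:,2]<.115)]
    if len(X)<6: return None
    T=X[X[:,2]>.085]; q=(T if len(T)>5 else X).mean(0)[:2]-HUB
    a=(np.degrees(np.arctan2(q[1],q[0]))-PL+180)%360-180
    return p,round(a,1),np.hypot(*q).round(4),len(T),len(X)
E
python3 - <<'E'
from h import *
s=r.get_state(); print(s["time_s"],s["tcp_pos"],ab(s),s["gripper_width"],s["contact_force"])
for c in ["top","scene"]:
    o=pin(c); print(c,o and o[1:])
# plate
p=r.capture("scene");hsv=cv2.cvtColor(p["color"],cv2.COLOR_RGB2HSV).astype(int)
d=p["range_z"];v,u=np.nonzero((hsv[...,0]>20)&(hsv[...,0]<35)&(hsv[...,1]>120))
X=np.array([world(p,(a,b)) for a,b in zip(u,v)]);X=X[(abs(X[:,2]-.064)<.008)&(np.hypot(*(X[:,:2]-HUB).T)<.18)]
q=X.mean(0)[:2]-HUB;print(len(X),X.mean(0),np.degrees(np.arctan2(q[1],q[0])),np.hypot(*q))
E
```

```text
2.95 [ 0.51918754 -0.18171947  0.24639531] [-0.0558 -0.1711  0.2464] 0.00030891910837596256 [ 1.51825662 -0.08116329  0.41319803]
top None
scene (np.float64(-155.0), np.float64(0.0994), 41, 86)
123 [0.39166261 0.03646688 0.06322464] 164.2438668965261 0.14166010694789846
```

Call:
{"method": "send_rows", "body": {
  "plan": [
    [[0,0.16,0.2],[0,0,0]],
    [[0,0.31,0.4],[0,0,0]],
    [[0,0.47,0.6],[0,0,0]],
    [[0.05,0.63,0.8],[0,0,0]],
    [[0.15,0.78,0.99],[0,0,0]]
  ]
}}

```text
time_s: 3.6
tcp_pos: [0.6328, -0.0289, 0.2246]
eef_rot: [-20.0, 89.8, -4.6]
contact_force: [0.6, -0.5, -0.2]
gripper_width: 0.0005
```

Call:
{"method": "send_rows", "body": {
  "plan": [
    [[0.2,0,0],[0,0,0]],
    [[0.4,0,0],[0,0,0]],
    [[0.6,0,0],[0,0,0]],
    [[0.73,0,0],[0,0,0]],
    [[0.79,0,0],[0,0,0]]
  ]
}}

```text
time_s: 4.1
tcp_pos: [0.6318, -0.03, 0.104]
eef_rot: [-84.7, 89.9, -69.4]
contact_force: [-0.9, -1.4, 1.0]
gripper_width: 0.0007
```

```bash
python3 - <<'E'
from h import *
s=r.get_state(); print(s["time_s"],ab(s),s["contact_force"],RT(s).round(3))
o=pin("scene"); print(o and o[1:]); cv2.imwrite("pics/v3.png",cv2.resize(o[0]["color"][130:300,200:420,::-1],(770,595)))
print(r.get_state()["tcp_pos"])
E
```

```text
4.1 [ 0.0928 -0.0543  0.104 ] [-0.87519447 -1.35632249  1.04397508] [[ 0.    -0.264  0.965]
 [-0.001  0.965  0.264]
 [-1.    -0.001  0.   ]]
(np.float64(-155.3), np.float64(0.0998), 38, 78)
[ 0.63180297 -0.02989935  0.1035966 ]
```

View pics/v3.png

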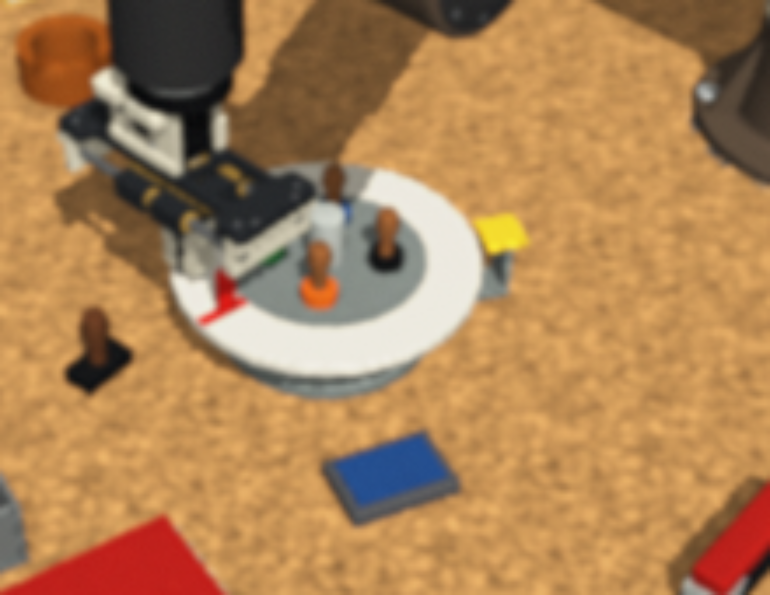

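The fingers sit closed behind the pin, which is near (228,290) in the crop, with a small gap and clear of the stamps. Flick next, then retreat.

Call:
{"method": "send_rows", "body": {
  "plan": [
    [[0,0.04,0],[0,0,0]],
    [[0,0.09,0],[0,0,0]],
    [[0,0.16,0],[0,0,0]],
    [[0,0.24,0],[0,0,0]],
    [[0,0.32,0],[0,0,0]]
  ]
}}

```text
time_s: 4.65
tcp_pos: [0.6191, 0.0178, 0.1043]
eef_rot: [-38.8, 89.9, -23.5]
contact_force: [-0.4, 0.9, 0.7]
gripper_width: 0.0001
```

Call:
{"method": "send_rows", "body": {
  "plan": [
    [[0,-0.05,0],[0,0,0]],
    [[-0.1,-0.1,0],[0,0,0]],
    [[-0.25,-0.15,0],[0,0,0]],
    [[-0.4,-0.25,-0.1],[0,0,0]],
    [[-0.45,-0.35,-0.3],[0,0,0]]
  ]
}}

```text
time_s: 5.15
tcp_pos: [0.5916, -0.0445, 0.1741]
eef_rot: [-21.3, 89.7, -5.8]
contact_force: [-1.0, -0.6, 0.2]
gripper_width: 0.0005
```

```bash
python3 - <<'E'
from h import *
s=r.get_state(); print(s["time_s"],ab(s),s["contact_force"])
for c in ["scene","top","scene","top"]:
    t=r.get_state()["time_s"]; o=pin(c); print(t,c,o and o[1:])
E
```

```text
5.15 [ 0.0502 -0.0577  0.1741] [-1.03144426 -0.5998636   0.21378529]
5.15 scene (np.float64(-85.9), np.float64(0.0994), 55, 87)
5.2 top (np.float64(-79.2), np.float64(0.0934), 26, 36)
5.25 scene (np.float64(-77.0), np.float64(0.0992), 48, 80)
5.3 top (np.float64(-69.8), np.float64(0.0933), 26, 36)
```

Call:
{"method": "send_rows", "body": {
  "plan": [
    [[0,-0.06,-0.08],[0,0,0]],
    [[0,-0.12,-0.18],[0,0,0]],
    [[0.05,-0.18,-0.28],[0,0,0]],
    [[0.15,-0.22,-0.33],[0,0,0]],
    [[0.2,-0.22,-0.33],[0,0,0]]
  ]
}}

```text
time_s: 5.85
tcp_pos: [0.5485, -0.0909, 0.1412]
eef_rot: [-29.1, 90.0, -13.9]
contact_force: [0.6, -0.5, -0.6]
gripper_width: 0.0003
```

Call:
{"method": "send_rows", "body": {
  "plan": [
    [[0,0,0],[0,0,0]],
    [[0,0,0],[0,0,0]],
    [[0,0,0],[0,0,0]],
    [[0,0,0],[0,0,0]],
    [[0,0,0],[0,0,0]]
  ]
}}

```text
time_s: 6.35
tcp_pos: [0.5488, -0.0907, 0.1415]
eef_rot: [-15.5, 89.9, -0.3]
contact_force: [-0.5, 0.3, -0.9]
gripper_width: 0.0005
```

```bash
python3 - <<'E'
from h import *
s=r.get_state(); print(s["time_s"],ab(s),s["contact_force"])
for c in ["scene","top","scene","top"]:
    t=r.get_state()["time_s"]; o=pin(c); print(t,c,o and o[1:])
E
```

```text
6.35 [-0.0032 -0.091   0.1415] [-0.52484067  0.34060039 -0.93690529]
6.35 scene (np.float64(19.0), np.float64(0.0902), 41, 72)
6.4 top (np.float64(25.2), np.float64(0.0945), 29, 62)
6.45 scene (np.float64(27.7), np.float64(0.09), 39, 74)
6.5 top (np.float64(33.3), np.float64(0.094), 30, 62)
```

Call:
{"method": "send_rows", "body": {
  "plan": [
    [[0,0,0],[0,0,0]],
    [[0,0,0],[0,0,0]],
    [[0,0,0],[0,0,0]],
    [[0,0,0],[0,0,0]],
    [[0,0,0],[0,0,0]]
  ]
}}

```text
time_s: 7.05
tcp_pos: [0.5486, -0.0908, 0.1413]
eef_rot: [-25.9, 90.0, -10.6]
contact_force: [-0.7, 0.5, 1.2]
gripper_width: 0.0004
```

Call:
{"method": "send_rows", "body": {
  "plan": [
    [[0,0,0],[0,0,0]],
    [[0,0,0],[0,0,0]],
    [[0,0,0],[0,0,0]],
    [[0,0,0],[0,0,0]],
    [[0,0,0],[0,0,0]]
  ]
}}

```text
time_s: 7.55
tcp_pos: [0.5486, -0.0908, 0.1413]
eef_rot: [-22.4, 90.0, -7.2]
contact_force: [-0.5, -0.6, -0.4]
gripper_width: 0.0004
```

Call:
{"method": "send_rows", "body": {
  "plan": [
    [[0,0,0],[0,0,0]],
    [[0,0,0],[0,0,0]],
    [[0,0,0],[0,0,0]],
    [[0,0,0],[0,0,0]],
    [[0,0,0],[0,0,0]]
  ]
}}

```text
time_s: 8.05
tcp_pos: [0.5486, -0.0908, 0.1413]
eef_rot: [-25.0, 90.0, -9.8]
contact_force: [0.2, -0.5, -0.3]
gripper_width: 0.0005
```

```bash
python3 - <<'E'
from h import *
s=r.get_state(); print(s["time_s"],ab(s),s["contact_force"])
for c in ["top","scene"]:
    t=r.get_state()["time_s"]; o=pin(c); print(t,c,o and o[1:])
E
```

```text
8.05 [-0.0035 -0.0911  0.1413] [ 0.20332135 -0.47317616 -0.31346753]
8.05 top None
8.1 scene (np.float64(154.7), np.float64(0.0949), 42, 75)
```

Call:
{"method": "send_rows", "body": {
  "plan": [
    [[0.07,0,0.01],[0,0,0]],
    [[0.14,0,0.02],[0,0,0]],
    [[0.2,0,0.02],[0,0,0]],
    [[0.26,0,0.02],[0,0,0]],
    [[0.29,0,0.02],[0,0,0]]
  ]
}}

```text
time_s: 8.65
tcp_pos: [0.5508, -0.0901, 0.0963]
eef_rot: [176.1, 89.9, -168.7]
contact_force: [0.4, -0.3, 0.1]
gripper_width: 0.0004
```

Call:
{"method": "send_rows", "body": {
  "plan": [
    [[0,0,0],[0,0,0]],
    [[0,0,0],[0,0,0]],
    [[0,0,0],[0,0,0]],
    [[0,0,0],[0,0,0]],
    [[0,0,0],[0,0,0]]
  ]
}}

```text
time_s: 9.15
tcp_pos: [0.551, -0.0901, 0.0966]
eef_rot: [176.9, 90.0, -167.8]
contact_force: [-0.5, -0.1, -0.2]
gripper_width: 0.0006
```

Call:
{"method": "send_rows", "body": {
  "plan": [
    [[0,0,0],[0,0,0]],
    [[0,0,0],[0,0,0]],
    [[0,0,0],[0,0,0]],
    [[0,0,0],[0,0,0]],
    [[0,0,0],[0,0,0]]
  ]
}}

```text
time_s: 9.65
tcp_pos: [0.551, -0.0901, 0.0966]
eef_rot: [177.3, 90.0, -167.5]
contact_force: [-0.1, 0.3, -0.3]
gripper_width: 0.0007
```

```bash
python3 - <<'E'
from h import *
s=r.get_state(); print(s["time_s"],ab(s),s["contact_force"])
for c in ["top","scene","top"]:
    t=r.get_state()["time_s"]; o=pin(c); print(t,c,o and o[1:])
E
```

```text
9.65 [-0.001  -0.0911  0.0966] [-0.1276013   0.2722477  -0.25517858]
9.65 top None
9.7 scene (np.float64(-113.0), np.float64(0.1007), 53, 87)
9.75 top None
```

Call:
{"method": "send_rows", "body": {
  "plan": [
    [[0.01,0,0],[0,0,0]],
    [[0.02,0,0],[0,0,0]],
    [[0.03,0,0],[0,0,0]],
    [[0.03,0,0],[0,0,0]],
    [[0.03,0,0],[0,0,0]]
  ]
}}

```text
time_s: 10.3
tcp_pos: [0.551, -0.0901, 0.092]
eef_rot: [177.4, 89.9, -167.4]
contact_force: [-0.9, 0.1, 0.4]
gripper_width: 0.0009
```

Call:
{"method": "send_rows", "body": {
  "plan": [
    [[0,0,0],[0,0,0]],
    [[0,0,0],[0,0,0]],
    [[0,0,0],[0,0,0]],
    [[0,0,0],[0,0,0]],
    [[0,0,0],[0,0,0]]
  ]
}}

```text
time_s: 10.8
tcp_pos: [0.551, -0.0901, 0.092]
eef_rot: [177.6, 89.9, -167.2]
contact_force: [-0.3, -0.2, -0.1]
gripper_width: 0.0004
```

```bash
python3 - <<'E'
from h import *
s=r.get_state(); print(s["time_s"],ab(s),s["contact_force"])
for c in ["top","scene"]:
    t=r.get_state()["time_s"]; o=pin(c); print(t,c,o and o[1:])
print(r.get_state()["time_s"])
E
```

```text
10.8 [-0.001  -0.0911  0.092 ] [-0.33121331 -0.15034157 -0.10366793]
10.8 top None
10.85 scene (np.float64(-57.5), np.float64(0.0971), 47, 83)
10.9
```

Call:
{"method": "send_rows", "body": {
  "plan": [
    [[0,0,0],[0,0,0]],
    [[0,0,0],[0,0,0]],
    [[0,0,0],[0,0,0]],
    [[0,0,0],[0,0,0]],
    [[0,0,0],[0,0,0]]
  ]
}}

```text
time_s: 11.4
tcp_pos: [0.551, -0.0901, 0.092]
eef_rot: [177.2, 89.9, -167.6]
contact_force: [0.4, 0.1, 0.5]
gripper_width: 0.0005
```

Call:
{"method": "send_rows", "body": {
  "plan": [
    [[0,0,0],[0,0,0]],
    [[0,0,0],[0,0,0]],
    [[0,0,0],[0,0,0]],
    [[0.006,0,0],[0,0,0]],
    [[0.013,0,0],[0,0,0]]
  ]
}}

```text
time_s: 11.9
tcp_pos: [0.551, -0.0901, 0.09]
eef_rot: [179.0, 89.9, -165.8]
contact_force: [-0.9, 1.2, -0.3]
gripper_width: 0.0006
```

Call:
{"method": "send_rows", "body": {
  "plan": [
    [[0.01,0,0],[0,0,0]],
    [[0.014,0,0],[0,0,0]],
    [[0.016,0,0],[0,0,0]],
    [[0.016,0,0],[0,0,0]],
    [[0.016,0,0],[0,0,0]]
  ]
}}

```text
time_s: 12.4
tcp_pos: [0.5513, -0.0902, 0.0879]
eef_rot: [-145.8, 90.0, -130.5]
contact_force: [0.9, -1.9, 4.6]
gripper_width: 0.0005
```

```bash
python3 - <<'E'
from h import *
s=r.get_state(); print(s["time_s"],ab(s),s["contact_force"])
for c in ["top","scene","top","scene"]:
    t=r.get_state()["time_s"]; o=pin(c); print(t,c,o and o[1:])
E
```

```text
12.4 [-0.0007 -0.0912  0.0879] [ 0.90158862 -1.92184425  4.61005454]
12.4 top (np.float64(-5.1), np.float64(0.0938), 23, 31)
12.45 scene (np.float64(-8.9), np.float64(0.0926), 40, 80)
12.5 top (np.float64(-5.1), np.float64(0.0938), 23, 31)
12.55 scene (np.float64(-8.7), np.float64(0.0928), 38, 79)
```

Call:
{"method": "send_rows", "body": {
  "plan": [
    [[0.005,0,0.01],[0,0,0]],
    [[0.005,0,0.025],[0,0,0]],
    [[0.005,0,0.04],[0,0,0]],
    [[0.005,0,0.053],[0,0,0]],
    [[0.005,0,0.06],[0,0,0]]
  ]
}}

```text
time_s: 13.1
tcp_pos: [0.5603, -0.0877, 0.0874]
eef_rot: [-68.5, 90.0, -53.3]
contact_force: [-0.7, 0.9, 5.7]
gripper_width: 0.0006
```

```bash
python3 - <<'E'
from h import *
s=r.get_state(); print(s["time_s"],ab(s),s["contact_force"])
for c in ["top","scene","top","scene"]:
    t=r.get_state()["time_s"]; o=pin(c); print(t,c,o and o[1:])
    save(o[0],c+"9.png")
a=cv2.imread("pics/top9.png")[180:320,220:360];b=cv2.imread("pics/scene9.png")[150:270,220:380]
cv2.imwrite("pics/v4.png",np.hstack([cv2.resize(a,(400,400)),cv2.resize(b,(400,400))]))
s=r.get_state(); print(ab(s),s["contact_force"])
E
```

```text
13.1 [ 0.0086 -0.0912  0.0874] [-0.66341753  0.85864473  5.69662766]
13.1 top (np.float64(0.1), np.float64(0.095), 13, 38)
13.15 scene (np.float64(-2.0), np.float64(0.0923), 40, 80)
13.2 top (np.float64(0.1), np.float64(0.0944), 14, 39)
13.25 scene (np.float64(-2.1), np.float64(0.0926), 39, 79)
[ 0.0085 -0.0912  0.0874] [-0.47409127  0.29399852  6.19516149]
```

View pics/v4.png

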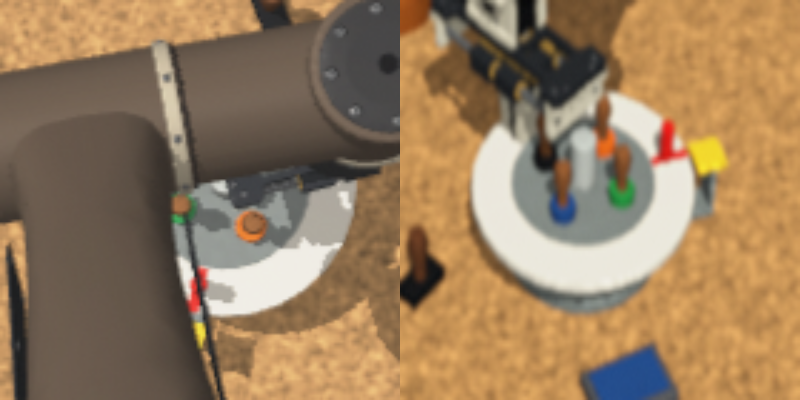

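The right panel shows the red pin at (668,142) in front of the yellow plate at (707,155), with its stripe pointing at the plate. The fingertip is still on the disc at about 6 N, and the nearby bystanders look unmoved. I'm handing in.

```bash
python3 -c "
from h import *
print(r.close_job()); s=r.get_state(); print(s['time_s'],s['contact_force'])"
```

```text
the job is handed in; nothing more can be done
None
the job is handed in; nothing more can be done
```

I flicked the wheel, let it run, and braked it with the pin at the yellow index plate. I handed the job in at about 13.3 s of the 51 s allowed, with the fingertip still pressing lightly on the disc.

- **Flick:** with the gripper closed, I pushed the pin from behind. The wheel ran at about 90°/s at first, well above the required 36°/s.
- **Free run:** it turned untouched for about 7 s and had slowed to about 45°/s when I braked it.
- **Brake:** I pressed on the bare face about 91 mm from the axis, and the pin stopped about 5–7° short of the plate. I then dragged it the last 9 mm under the finger.
- **Last checks:** the top camera put the pin 0.1° from the plate direction and the scene camera -2°, against about ±10.7° for the plate's width. The reading did not change over 0.15 s, and the fingertip force was about 6 N.
- **Disagreements:** the two cameras differ by about 2°, and the arm partly blocked the top view. The networks' reports for the pin and hub were unreliable, so I used colour and depth for those instead.
- **Not re-measured:** in the last picture the loose stamp and the ink pad looked unmoved. I did not check the other bystanders again, but the arm passed well above them.

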